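Push the ribbon bobbin and the label roll up their gutters

TASK

The ribbon bobbin and the label roll have run down to the low ends of their two sloped gutters. With a fingertip behind each one, push it gently up its gutter, over the crest and into the dip, so that it stays resting against the end stop and does not roll back; either may go first. Only push them: do not lift, throw or flick them, and leave the thread spool, the clip clamp and the beeswax where they are.

Things in the scene. Friction and masses are not known exactly. Their poses are not given: they have to be found in the camera images.
- ribbon_bobbin_center (a point): centre of the bobbin of dark red ribbon with two pale flanges: a solid disc 60 mm across and 26 mm wide, about 50 g, standing on its rim in its gutter like a wheel, its axle level and across the gutter. At the start it leans on the low lip, centre near x = -67 mm of its gutter and about 48 mm above the bench; at rest against the stop its centre is at x = +55 mm, 58 mm above the bench
- label_roll_center (a point): centre of the plain pale label roll with a cardboard core: 56 mm across, 26 mm wide, about 50 g, standing on its rim in the other gutter in the same way. At the start its centre is near x = -68 mm of its gutter and about 46 mm above the bench; at rest against the stop it is at x = +57 mm, 55.5 mm above the bench
- ribbon_bobbin: the same bobbin; this origin lies on its axle, at one flange's outer face, 13 mm beside its centre; it turns as the bobbin rolls
- label_roll: the same label roll; this origin lies on its rim, 28 mm from its centre, and goes round as it rolls (use the centre instead)
- bobbin_gutter: wooden gutter in which the ribbon bobbin stands. Fixed; origin at the centre of its underside on the bench, own +x uphill, z up. 196 mm long, 44 mm wide; open lane 30 mm wide between 6 mm side strips that stand 10 mm above the floor. The floor rises at 9 degrees from 14 mm above the bench at x = -90 mm to the crest; a lip (x = -92 to -85 mm, top 23.5 mm above the bench) closes the low end.
- label_gutter: the gutter in which the label roll stands, the same in shape and sizes as the bobbin's gutter and about 60 mm beside it, nearly parallel, often shifted lengthwise; which of the two is nearer the robot varies. Fixed, own +x uphill, same origin and frame. Farther from the robot, 70 mm and more beyond the gutters, a fixed heap of boxes and papers rises above 100 mm: keep the gripper clear of it
- bobbin_gutter_crest (a point): the crest on the floor of the bobbin gutter's middle line, x = +25 mm, 32 mm above the bench. Beyond it the floor dips at 9 degrees. A roll let go before the crest rolls back to the lip; one whose centre is well past it rolls on by itself to the stop and stays
- bobbin_gutter_stop (a point): foot of the bobbin gutter's end stop, where its face meets the floor of the dip: x = +85 mm, 23 mm above the bench. The stop is a wooden block 12 mm thick, top 72 mm above the bench
- label_gutter_crest (a point): the crest on the floor of the label gutter's middle line, x = +25 mm, 32 mm above the bench. Beyond it the floor dips at 9 degrees. A roll let go before the crest rolls back to the lip; one whose centre is well past it rolls on by itself to the stop and stays
- label_gutter_stop (a point): foot of the label gutter's end stop, where its face meets the floor of the dip: x = +85 mm, 23 mm above the bench. The stop is a wooden block 12 mm thick, top 72 mm above the bench
- thread_spool: bystander: standing spool of pale thread, 33 mm across, 58 mm tall, on the bench beside the gutters; origin at the centre of its underside
- clip_clamp: bystander: small clip clamp 22 x 83 x 28 mm, lying on the bench short of the gutters' low ends; origin at the centre of its underside, long axis y
- beeswax: bystander: cake of beeswax 33 x 46 x 17 mm, lying on the bench beyond the gutters; origin at the centre of its underside
There are look-alikes about, which are no part of the job. Leave any pink look-alike of the label_roll alone.

How it is judged (in metres and radians):
At the end, for the whole second after the job is handed in: Both rolls stand in their own gutters past the crest, at rest against the end stop (centre 46 to 68 mm uphill of the gutter's origin and within 10 mm of its middle line, on the floor of the dip, slower than 30 mm/s), and the thread spool, clip clamp and beeswax are within 20 mm of where they stood (x of ribbon_bobbin_center in the frame of bobbin_gutter between 0.046 and 0.068 m and y of ribbon_bobbin_center in the frame of bobbin_gutter between -0.01 and 0.01 m and z of ribbon_bobbin_center in the frame of bobbin_gutter between 0.05 and 0.067 m and linear speed of each of ribbon_bobbin, label_roll below 0.03 m/s and x of label_roll_center in the frame of label_gutter between 0.046 and 0.068 m and y of label_roll_center in the frame of label_gutter between -0.01 and 0.01 m and z of label_roll_center in the frame of label_gutter between 0.048 and 0.065 m and distance of each of thread_spool, clip_clamp, beeswax from where it was at the start of the episode below 0.02 m); the robot touches nothing.
It fails at once if a roll is lifted off the gutter floor (by more than about 13 mm at the crest, 20 mm at the low end) (z of ribbon_bobbin_center in the frame of bobbin_gutter above 0.076 m or (x of ribbon_bobbin_center in the frame of bobbin_gutter below -0.03 m and z of ribbon_bobbin_center in the frame of bobbin_gutter above 0.067 m) or z of label_roll_center in the frame of label_gutter above 0.074 m or (x of label_roll_center in the frame of label_gutter below -0.03 m and z of label_roll_center in the frame of label_gutter above 0.065 m)).
It fails at once if a roll is thrown or flicked (faster than 0.7 m/s; at a point on the rim 1.4 m/s) (linear speed of ribbon_bobbin above 0.7 m/s or linear speed of label_roll above 1.4 m/s).
It fails at once if a bystander is knocked away or over (moved by more than 20 mm or tilted by more than 0.4 rad) (distance of any of thread_spool, clip_clamp, beeswax from where it was at the start of the episode above 0.02 m or angle between any of thread_spool, clip_clamp, beeswax's own z axis and vertical above 0.4 rad).
It also fails if it takes over 54 s, if anything falls off the work surface, if the arm or the gripper's body presses on something with over 40 N, if the wrist force passes 120 N, or if a joint passes its speed limit or range.

ROBOT

A 6-joint arm with a two-finger parallel gripper is mounted at the origin on a cart in front of the work surface, level with it; the furniture and walls round the work are solid. World frame = base frame: x ahead of the robot, y to its left, z up, the work surface at z = 0. Lengths are in m, angles in degrees, forces in N, time in s.
With the tool pointing down it reaches from about 0.325 to 0.85 m from the base axis. Payload 15.5 kg.
Tool frame: the origin (TCP) lies midway between the tips of the shut fingers; the grasp point (between the pads) lies 19 mm behind it; y points along the fingers, x is the direction in which the jaws open and shut, and the axes are right-handed (so a half turn about y gives the same grasp; the last joint's range is limited). The gripper opens to 91 mm and grips with 3 to 60 N. Pads are 32 mm wide; open, the fingers measure 118 mm over their backs; the gripper's body (76 mm by 178 mm) begins 60 mm behind the grasp point.
Start: joints at [59.903, 28.281, 77.091, -0, 74.628, -5.472], TCP at [0.26, 0.568, 0.214] pointing down, gripper open.
Joint ranges: [-166.48, 166.48], [-47.26, 123.95], [12.59, 153.08], [-70.14, 250.14], [6.76, 159.57], [-176.63, 176.63]. Speed limits (degrees/s): [108.29, 108.29, 147.25, 172.46, 172.46, 172.46].

INTERFACE

Orientations are given as a 3x3 rotation matrix whose columns are the frame's x, y, z axes.
In Python, from bench import ctrl gives the robot as it stands. The module is installed in compiled form; this text tells all that it offers. Calls block until the motion is done:
- ctrl.goto(position, orientation): joint-space move of the TCP to a pose.
- ctrl.move_l(position, vel=0.15, ori=None, contact_N=None): straight line of the TCP; ori=None keeps the orientation; vel is the mean speed in m/s. With contact_N (N) it stops when the force on the tool has changed by that much, and returns True; else False.
- ctrl.movej(angles): joint-space move.
- ctrl.command_gripper(opening): opening from 0.0 (shut) to 1.0 (fully open); the grip force is fixed at half the most; returns when the fingers have stopped.
- ctrl.sleep(seconds).
- ctrl.ik(position, orientation): joint angles nearest the present ones, or None.
- ctrl.read_camera(name): name is "scene" or "side" or "wrist"; returns the picture (420x560x3 uint8, blue, green, red); there is no depth.
- ctrl.camera_params(name): a dict with "fx", "fy", "cx", "cy" (pixels), "pose" (4x4, takes a point from camera to world coordinates); the wrist camera has in their place "T_tool_cam" (4x4, takes a point from camera to tool coordinates, whose origin is the TCP and whose axes are the tool frame's). Camera axes: x right, y up, looking along -z (the intrinsics and any distortion apply to the point x, -y, -z); pixel columns grow to the right and rows downward; lengths in m; the calibration is good to about 2 mm. A picture is of the moment at which its call begins: read the wrist's pose just before it. camera_params takes no time and is no camera call.
A pose or a line that the arm cannot do raises ctrl.MotionError and nothing moves.
- ctrl.sign_off(): hands the job in, once; it reports no verdict.
Readings, each from a call of its own:
- ctrl.current_t(): time.
- ctrl.current_q(): joint angles.
- ctrl.current_dq(): joint speeds.
- ctrl.current_effort(): joint torques, N m.
- ctrl.current_tool_pos(): TCP position.
- ctrl.current_eef_rot(): TCP orientation.
- ctrl.current_contact_force(): force on the tool from outside, world axes, zero at the start.
- ctrl.current_wrist_torque(): the same for the moment, N m.
- ctrl.current_grip_width(): opening from 0.0 (shut) to 1.0 (fully open).
Only numpy, scipy, OpenCV 4.12 (cv2) and the standard library are available. Lean on these libraries where they do the work, as an engineer would, in place of code of your own. Each camera call takes 0.05 s, during which the arm holds its last target.

## Working session

There is one attempt and no reset: what is moved stays moved. The work goes in short steps, each a Python script; the robot and the scene stay as the last script left them, time stands still between calls to the robot, and variables do not carry over. Pictures are saved under pics/ and viewed, and the job is handed in when it is done.

```bash
mkdir -p pics; python3 - <<'E'
from bench import ctrl
import cv2
for n in("scene","side","wrist"):
    p=ctrl.current_tool_pos();im=ctrl.read_camera(n);cv2.imwrite(f"pics/{n}0.png",im)
    c=ctrl.camera_params(n);print(n,c)
print(ctrl.current_t(),p,ctrl.current_eef_rot())
E
```

```text
scene {'fx': 379.80973465185383, 'fy': 379.80973465185383, 'cx': 283.50912019341, 'cy': 211.3707040605454, 'pose': array([[ 0.89926949,  0.24617678, -0.36154029,  0.21964066],
       [-0.43717173,  0.47946563, -0.76091628, -0.46242639],
       [-0.01397377,  0.84232399,  0.53879033,  0.54601134],
       [ 0.        ,  0.        ,  0.        ,  1.        ]])}
side {'fx': 380.59918827104235, 'fy': 380.59918827104235, 'cx': 273.9422345588569, 'cy': 205.43206715291814, 'pose': array([[ 0.97635681,  0.12030928, -0.17959138,  0.38912958],
       [-0.21615861,  0.53691224, -0.81547575, -0.49974105],
       [-0.00168449,  0.83501552,  0.55022381,  0.54107443],
       [ 0.        ,  0.        ,  0.        ,  1.        ]])}
wrist {'fx': 296.57164846216455, 'fy': 296.57164846216455, 'cx': 279.87399199667954, 'cy': 212.42045321788734, 'T_tool_cam': array([[ 9.99999685e-01,  7.01859607e-04, -3.70753185e-04,
         4.56885918e-04],
       [-5.36278922e-04,  2.53028308e-01, -9.67458727e-01,
        -1.70311671e-01],
       [-5.85209151e-04,  9.67458621e-01,  2.53028605e-01,
         7.04276526e-02],
       [ 0.00000000e+00,  0.00000000e+00,  0.00000000e+00,
         1.00000000e+00]])}
0.15 [0.26021283 0.56785472 0.2133953 ] [[ 4.16666824e-01 -4.99385173e-04 -9.09059133e-01]
 [ 9.09058730e-01 -8.61134238e-04  4.16667113e-01]
 [-9.90899322e-04 -9.99999505e-01  9.51643827e-05]]
```

View pics/scene0.png

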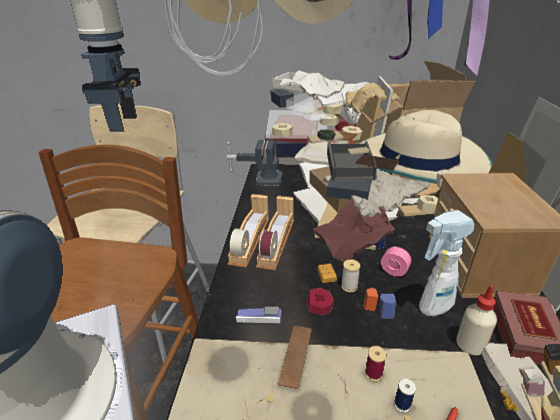

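View pics/side0.png

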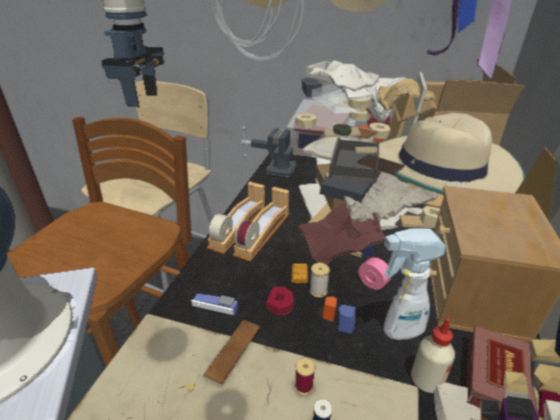

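View pics/wrist0.png

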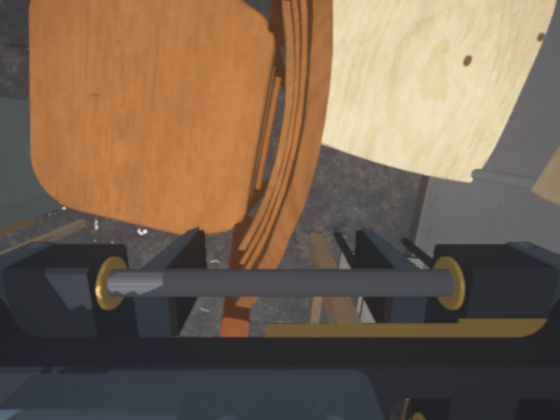

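The label roll is in the left gutter (scene about (239,243)) and the bobbin is in the right one (about (268,243)). I'll zoom in to pick corners.

```bash
python3 - <<'E'
import cv2
a=cv2.imread("pics/scene0.png")[185:275,215:305];b=cv2.imread("pics/side0.png")[175:265,200:300]
cv2.imwrite("pics/za.png",cv2.resize(a,None,fx=6.6,fy=6.6,interpolation=cv2.INTER_CUBIC))
cv2.imwrite("pics/zb.png",cv2.resize(b,None,fx=6.6,fy=6.6,interpolation=cv2.INTER_CUBIC))
E
```

```text
(no output)
```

View pics/za.png

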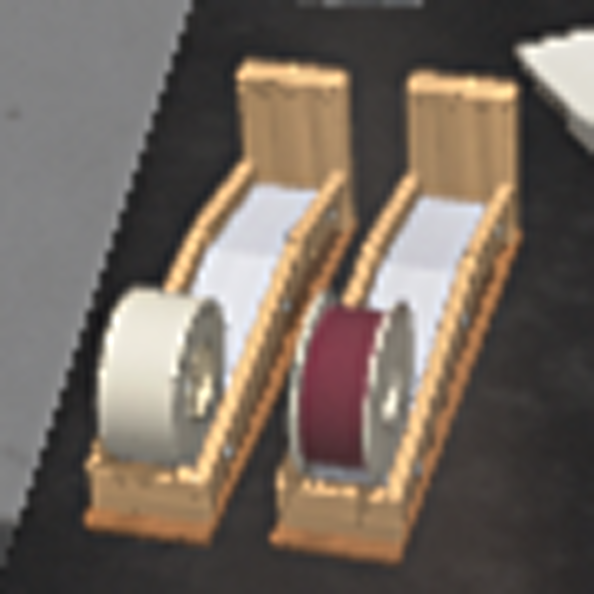

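View pics/zb.png

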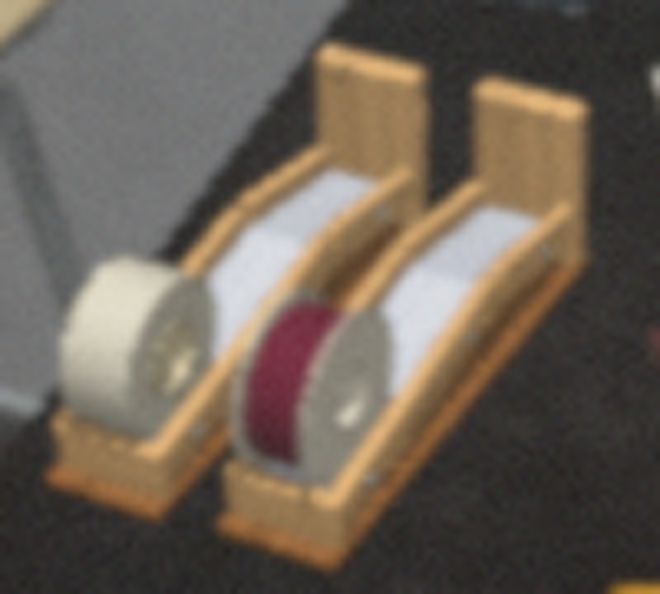

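```bash
cat > h.py <<'E'
import numpy as np
from bench import ctrl
def ray(n,u,v):
    c=ctrl.camera_params(n);d=np.array([(u-c['cx'])/c['fx'],-(v-c['cy'])/c['fy'],-1.])
    P=np.array(c['pose']);return P[:3,3],P[:3,:3]@d
def onz(n,u,v,z):
    o,d=ray(n,u,v);return o+d*(z-o[2])/d[2]
def tri(a,b):
    (o,d),(p,e)=ray('scene',*a),ray('side',*b)
    s=np.linalg.lstsq(np.c_[d,-e],p-o,rcond=None)[0]
    return (o+d*s[0]+p+e*s[1])/2
E
python3 - <<'E'
from h import *
np.set_printoptions(precision=4,suppress=True)
S=lambda p:(p[0]/6.6+215-.4,p[1]/6.6+185-.4)
D=lambda p:(p[0]/6.6+200-.4,p[1]/6.6+175-.4)
pts={'L frontL':((87,522),(48,478),0),'L frontR':((210,540),(160,517),0),'R frontL':((272,543),(220,525),0),'R frontR':((405,560),(338,570),0),
'R farR':((520,235),(583,265),0),
'L stop fL':((240,80),(318,60),.072),'L stop fR':((347,88),(425,83),.072),'R stop fL':((410,97),(478,97),.072),'R stop fR':((517,102),(585,120),.072),
'L stop bL':((243,62),(322,43),.072),'L stop bR':((347,70),(425,67),.072),'R stop bL':((410,78),(480,77),.072),'R stop bR':((517,85),(587,103),.072)}
for k,(a,b,z) in pts.items():
    print(k,onz('scene',*S(a),z)[:2],onz('side',*D(b),z)[:2],tri(S(a),D(b)))
E
```

```text
L frontL [0.3833 0.1724] [0.3844 0.171 ] [ 0.3844  0.1767 -0.0041]
L frontR [0.4167 0.1454] [0.4189 0.1428] [ 0.4195  0.154  -0.0086]
R frontL [0.4344 0.1347] [0.4377 0.1345] [ 0.4386  0.1463 -0.0103]
R frontR [0.47   0.1073] [0.4718 0.1044] [ 0.4732  0.1143 -0.0078]
R farR [0.5902 0.2591] [0.5906 0.2534] [ 0.594   0.266  -0.0071]
L stop fL [0.4955 0.3042] [0.5006 0.3041] [0.5037 0.3269 0.0583]
L stop fR [0.5288 0.2804] [0.5361 0.279 ] [0.5427 0.3137 0.0509]
R stop fL [0.5469 0.2637] [0.5529 0.265 ] [0.5579 0.2883 0.0569]
R stop fR [0.5804 0.2424] [0.5869 0.241 ] [0.5947 0.2704 0.0533]
L stop bL [0.5016 0.3162] [0.5041 0.3164] [0.5056 0.3274 0.0654]
L stop bR [0.5342 0.2926] [0.5384 0.2904] [0.5426 0.3127 0.059 ]
R stop bL [0.5528 0.2763] [0.5567 0.2788] [0.5592 0.2908 0.0638]
R stop bR [0.586  0.2534] [0.5905 0.2523] [0.596  0.2729 0.0591]
```

```bash
cat >> h.py <<'E'
A=np.radians(50.9);U=np.array([np.cos(A),np.sin(A),0]);V=np.array([-U[1],U[0],0])
R=np.c_[U,[0,0,-1],V]
E
python3 - <<'E'
from h import *
import cv2
p=ctrl.current_tool_pos();p[2]=.3;ctrl.move_l(p,vel=.2)
ctrl.goto([.51,.19,.24],R)
np.savez('w1.npz',p=ctrl.current_tool_pos(),R=ctrl.current_eef_rot())
cv2.imwrite('pics/w1.png',ctrl.read_camera('wrist'));print(ctrl.current_t(),ctrl.current_tool_pos(),ctrl.current_contact_force())
E
```

```text
2.4583 [0.5098656  0.19090287 0.24008927] [-0.09625881  0.34709371  0.09794796]
```

View pics/w1.png

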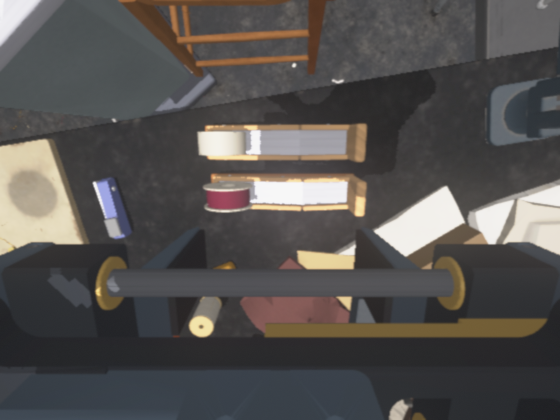

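The wrist view shows both gutters from above. The label roll is at about (222,144), the bobbin at about (228,194), and the stops near x≈357.

```bash
python3 - <<'E'
import cv2
a=cv2.imread("pics/w1.png")[115:225,190:380]
cv2.imwrite("pics/zw.png",cv2.resize(a,None,fx=4,fy=4,interpolation=cv2.INTER_CUBIC))
E
```

```text
(no output)
```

View pics/zw.png

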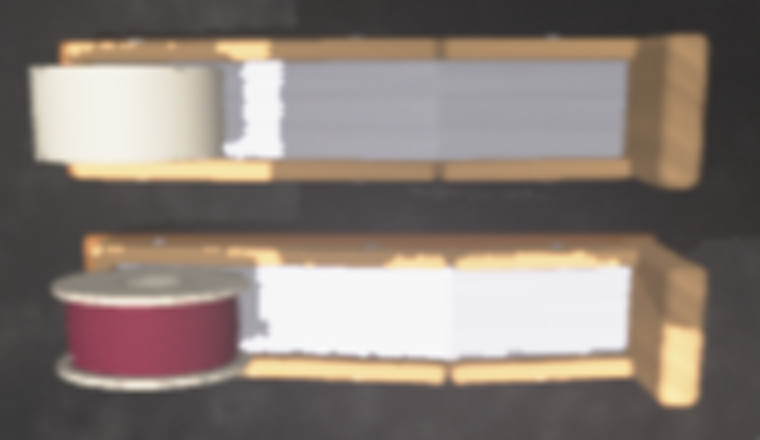

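```bash
cat >> h.py <<'E'
def wz(f,u,v,z):
    w=np.load(f);c=ctrl.camera_params('wrist');T=np.array(c['T_tool_cam'])
    d=w['R']@T[:3,:3]@np.array([(u-c['cx'])/c['fx'],-(v-c['cy'])/c['fy'],-1.])
    o=w['p']+w['R']@T[:3,3];return o+d*(z-o[2])/d[2]
E
python3 - <<'E'
from h import *
np.set_printoptions(precision=4,suppress=True)
Z=lambda x,y:(x/4+190-.4,y/4+115-.4)
for k,x,y,z in [('Lcrest',439,110,.032),('Lstop',628,109,.023),('Rcrest',449,312,.032),('Rstop',630,310,.023),
 ('Lc0',439,60,.032),('Lc1',439,160,.032),('Rc0',449,267,.032),('Rc1',449,357,.032),('Lroll l',30,112,.046),('Lroll r',222,112,.046),('Rroll l flange',54,287,.048),('Rroll l2',57,367,.048),('r2',245,367,.048),('LstopTop',706,110,.072),('RstopTop',704,338,.072)]:
    p=wz('w1.npz',*Z(x,y),z); print(k,p, 'uv',p@U,p@V)
for k,f,s in [('L',(.4008,.1579),(.5195,.304)),('R',(.4535,.1202),(.5715,.2652))]:
    for q in (f,s):
        q=np.array([*q,0]);print(k,'scene/side front,back uv',q@U,q@V)
E
```

```text
Lcrest [0.4775 0.2493 0.032 ] uv 0.49463763771449587 -0.21337705587604983
Lstop [0.5157 0.2964 0.023 ] uv 0.5552838143436817 -0.21324843102715466
Rcrest [0.5297 0.2125 0.032 ] uv 0.49896223149002933 -0.2770775396784682
Rstop [0.5688 0.2589 0.023 ] uv 0.5596641646167306 -0.27810875874138585
Lc0 [0.4658 0.2585 0.032 ] uv 0.4943831481820753 -0.19842509411558867
Lc1 [0.4896 0.2399 0.032 ] uv 0.49489746099089005 -0.22864238980225668
Rc0 [0.5181 0.2215 0.032 ] uv 0.4986813015653246 -0.2624088928447734
Rc1 [0.5415 0.2033 0.032 ] uv 0.49924868877980805 -0.29203479573127356
Lroll l [0.4001 0.1535 0.046 ] uv 0.3714473352985309 -0.21368946833103453
Lroll r [0.4363 0.1981 0.046 ] uv 0.4288469768323976 -0.21366670448461852
Rroll l flange [0.4435 0.1237 0.048 ] uv 0.37570579527512676 -0.2662143471351148
Rroll l2 [0.4628 0.1071 0.048 ] uv 0.37499776170568344 -0.29159158178868216
r2 [0.5    0.1529 0.048 ] uv 0.4340168091352252 -0.2915795394642857
LstopTop [0.5219 0.3054 0.072 ] uv 0.5661880587955838 -0.2124382599678203
RstopTop [0.5748 0.2679 0.072 ] uv 0.5703868486399216 -0.2771134047792339
L scene/side front,back uv 0.37531259129426714 -0.21145568995887148
L scene/side front,back uv 0.5635541897087831 -0.21143066301195956
R scene/side front,back uv 0.37929225679948714 -0.27612981355143795
R scene/side front,back uv 0.5662387311010281 -0.2762552975077539
```

```bash
cat >> h.py <<'E'
G={'R':(.4741,-.277,.030,44,50),'L':(.470,-.213,.028,46,48)}  # u0,v0,radius,xc end(mm),tip z at crest
def P(g,xc,z):
    u0,v0,r=G[g][:3];return U*(u0+xc/1000-r-.0135)+V*v0+np.array([0,0,z])
def push(g):
    zt=G[g][4]/1000
    ctrl.goto(P(g,-84,.13),R)
    ctrl.move_l(P(g,-84,zt-.013),vel=.1)
    print('down',ctrl.current_tool_pos(),ctrl.current_contact_force())
    ctrl.move_l(P(g,-60,zt-.012),vel=.04)
    print('touch',ctrl.current_contact_force())
    ctrl.move_l(P(g,20,zt),vel=.05)
    print('crest',ctrl.current_contact_force())
E
python3 - <<'E'
from h import *
import cv2
ctrl.command_gripper(0.)
push('R')
cv2.imwrite('pics/s2.png',ctrl.read_camera('side')[155:275,180:320]);print(ctrl.current_t())
E
python3 -c "
import cv2;a=cv2.imread('pics/s2.png');cv2.imwrite('pics/s2z.png',cv2.resize(a,None,fx=4.5,fy=4.5))"
```

```text
down [0.43392258 0.09438249 0.03741181] [ 0.05309712 -0.73222354  0.41639834]
touch [-0.4234833  -0.55504552  0.35916535]
crest [-0.92976708 -0.08370942 -0.30649212]
8.175
```

View pics/s2z.png

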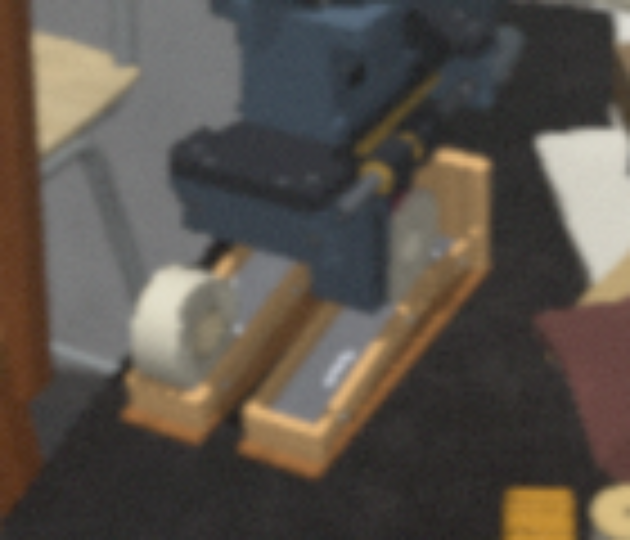

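The bobbin is riding just ahead of the fingers near the crest, at zoomed (412,240). I'll carry on pushing it over.

```bash
cat >> h.py <<'E'
def finish(g):
    zt=G[g][4]/1000
    ctrl.move_l(P(g,G[g][3],zt+.001),vel=.04)
    print('end',ctrl.current_contact_force())
    ctrl.move_l(P(g,G[g][3]-20,zt+.003),vel=.06)
    ctrl.move_l(P(g,G[g][3]-20,.19),vel=.15)
E
python3 - <<'E'
from h import *
import cv2
finish('R')
for n,(y,x) in {'side':(155,180),'scene':(165,195)}.items():
    cv2.imwrite(f'pics/{n}3.png',cv2.resize(ctrl.read_camera(n)[y:y+120,x:x+140],None,fx=4.5,fy=4.5))
print(ctrl.current_t())
E
```

```text
end [0.5986103  0.46370395 0.11410872]
10.575
```

View pics/side3.png

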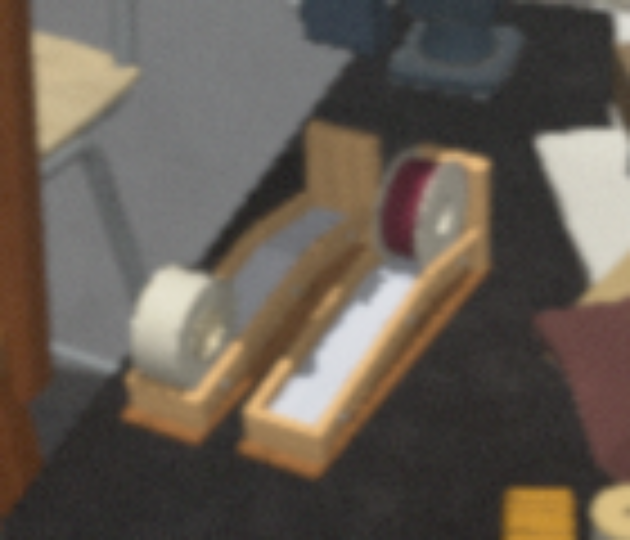

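The bobbin rests against its stop, at zoomed (428,210). Next is the label roll.

```bash
python3 - <<'E'
from h import *
import cv2
ctrl.move_l(P('R',20,.2))
push('L'); 
cv2.imwrite('pics/side4.png',cv2.resize(ctrl.read_camera('side')[155:275,180:320],None,fx=4.5,fy=4.5))
finish('L')
cv2.imwrite('pics/side5.png',cv2.resize(ctrl.read_camera('side')[155:275,180:320],None,fx=4.5,fy=4.5))
ctrl.goto([.51,.19,.24],R)
np.savez('w2.npz',p=ctrl.current_tool_pos(),R=ctrl.current_eef_rot())
cv2.imwrite('pics/w2.png',ctrl.read_camera('wrist'))
print(ctrl.current_t())
E
```

```text
down [0.38293671 0.13311643 0.03536098] [-0.11180526  0.21720914 -0.13303896]
touch [-0.64759337 -1.1400421  -0.52687782]
crest [ 0.14850701  0.07490374 -0.18437716]
end [ 0.64255349  0.71687484 -0.13140736]
18.0
```

View pics/side5.png

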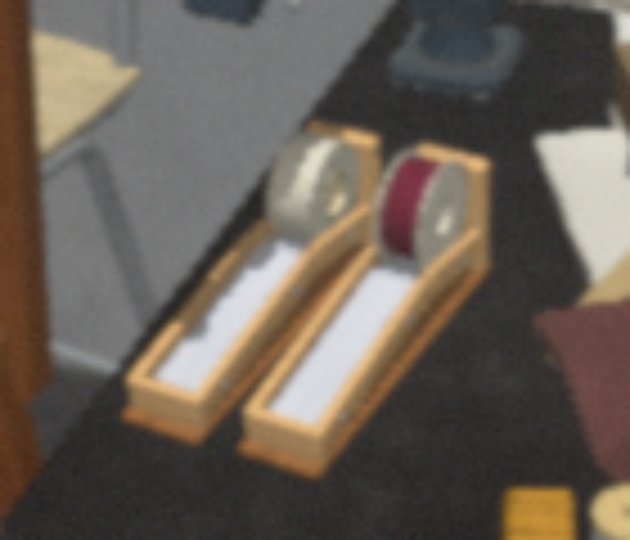

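View pics/w2.png

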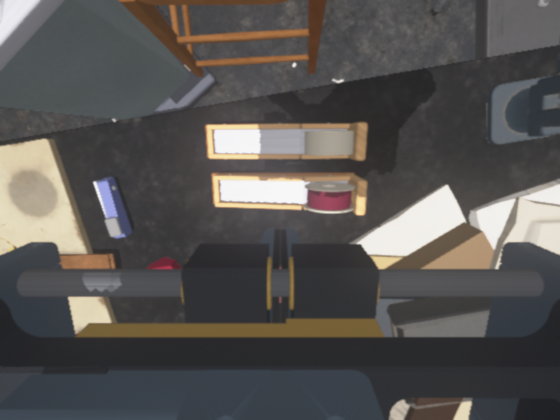

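Both rolls are against their stops: label roll at about (329,142), bobbin at about (330,196) in the wrist view. I'll check the numbers and that they are at rest, then hand in.

```bash
python3 - <<'E'
from h import *
import cv2
ctrl.sleep(.5)
b=ctrl.read_camera('wrist');a=cv2.imread('pics/w2.png')
print('diff',cv2.absdiff(a,b)[115:225,190:380].max(), cv2.absdiff(a,b)[115:225,190:380].mean())
for k,l,r,v,z,u0,v0 in [('label',304,354,142,.0555,.470,-.213),('bobbin',306,354,208,.058,.4741,-.277)]:
    p=wz('w2.npz',l,v,z);q=wz('w2.npz',r,v,z);print(k,'x',(p+q)@U/2-u0,'width',(q-p)@U,'y',p@V-v0)
print(ctrl.current_contact_force()); ctrl.sign_off()
E
```

```text
diff 76 3.905629984051037
label x 0.05702371329751643 width 0.05816126662979637 y -0.0009536171328774767
bobbin x 0.05689372243782015 width 0.05865065118595734 y -0.01537791963765539
[ 0.11574753 -0.69727014 -0.39215562]
the job is handed in; nothing more can be done
```

Both rolls were pushed up their gutters and over the crest with shut fingers at about 0.04–0.05 m/s, the bobbin first and then the label roll. I handed the job in at about 18.6 s of the 54 s, with the gripper raised clear of everything.

**Position:** From the wrist camera, the label roll's centre is at x ≈ +57 mm and y ≈ −1 mm of its gutter. The bobbin's is at x ≈ +57 mm against 55 mm expected. I measured the bobbin's y only on its near flange, 15 mm off the middle line. Taking off the 13 mm half-width puts its centre about 2 mm off. All of these are within the limits.

**Height:** I did not measure it separately, but the side view shows both rolls standing on the floor of the dip against their stops.

**At rest:** This check was not clean. Two wrist pictures about 0.5 s apart differed by 3.9 grey levels on average and by up to 76 at single pixels. I put this down to camera noise and slight arm settling, but did not confirm it by comparing edges before handing in.

**Bystanders:** I did not measure their final positions. The fingers stayed 35 mm or more above the bench and only low near the gutters. The clip clamp is at the same pixels in the wrist pictures before and after. The gripper hid the spool in the last wrist picture, and I did not re-check the beeswax.

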